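Set the ballast mill and hold its lid at the pulse position

ROBOT

A 7-joint arm with a two-finger parallel gripper is mounted at the origin on a cart in front of the work surface, level with it; the furniture and walls round the work are solid. World frame = base frame: x ahead of the robot, y to its left, z up, the work surface at z = 0. Lengths are in m, angles in rad, forces in N, time in s.
With the tool pointing down it reaches from about 0.425 to 0.95 m from the base axis. Payload 16.7 kg.
Tool frame: the origin (TCP) lies midway between the tips of the shut fingers; the grasp point (between the pads) lies r.grip_depth behind it (r.grip_depth is the distance from the TCP to the grasp point, in m); z points along the fingers, x is the direction in which the jaws open and shut, and the axes are right-handed (so a half turn about z gives the same grasp; the last joint's range is limited). The gripper opens to 94 mm and grips with 3 to 60 N. Pads are 16 mm wide; open, the fingers measure 119 mm over their backs; the gripper's body (75 mm by 177 mm) begins 78 mm behind the grasp point.
Start: joints at [1.185, 0.426, 0.074, 1.606, -0.034, 1.111, -0.067], TCP at [0.158, -0.656, 0.205] pointing down, gripper open.
Joint ranges: [-2.85, 2.85], [-0.5, 2.14], [-1.23, 1.37], [0.21, 2.46], [-1.02, 4.16], [0.16, 2.05], [-2.73, 2.73]. Speed limits (rad/s): [1.89, 1.89, 2.39, 2.39, 3.01, 3.01, 3.01].

INTERFACE

Orientations are given as a unit quaternion [x, y, z, w].
In Python, from rig import get_state, vision, r, models gives the robot as it stands.
- The arm moves only by the shell command python3 -m jog 'ROWS'. ROWS is JSON, a list of rows, each a list of 5 numbers: the shift along the tool's x, y, z in m, then the turn about the tool's z in rad, then the opening in per cent of the stroke, from 0 (shut) to 100 (fully open). In form: [[dx, dy, dz, roll, grip], ...]. A call has exactly 5 rows; each row is the pose to reach, as a shift and turn from the pose commanded when the call began, along the tool's axes at that moment; what a row does not reach only later rows make up. A row lasts 1/10 s, in which the tool goes at most 50 mm and 8.59 degrees, less where a joint would pass 70% of its speed; a pose out of reach is approached as far as the arm can. A call with a gripper value outside its range is refused whole. The fingers move at their own pace and stop on an object; the grip force is fixed at half the most. Time passes only in rows, so rows that repeat a pose let the fingers close, or fill a call up. It gives the time, the measured TCP pose, the force and the opening at its end, in the units of the state.
- get_state(): the state, without advancing time (a new reading comes with each control period).
- vision.snapshot(name): name is "scene" or "top" or "wrist"; returns (picture, depth): 400x640x3 uint8, red, green, blue; 400x640 float32, m along the optical axis (not along the pixel's ray), 0 where there is no reading.
- vision.camera_params(name): a dict with "fov_y" (degrees; the focal length in pixels is half the picture's height over the tangent of half this angle, whatever the lens; pixels are square), "cx", "cy" (the principal point, pixels), "D" ([k1, k2, p1, p2, k3] as OpenCV has them; the pictures are not rectified), "R" (3x3) and "t" (3): a world point X has camera coordinates R X + t. Camera axes: x right, y down, z forward; pixel columns grow to the right and rows downward; lengths in m; the calibration is good to about 2 mm. A picture is of the moment at which its call begins: read the wrist's pose just before it. camera_params takes no time and is no camera call; for the wrist camera it gives the pose at the moment of the call.
- r.hand_in(): hands the job in, once; it reports no verdict.
Trained networks look in the newest picture that a camera, given by its name, has taken for a name from the list of things; names that differ only in an ending like _2 or _b are one class to them, and where a whole thing is asked for, a point or a joint stands for the part that bears it (a point fixed in the world has none). Each returns a list of dicts, best first, with "confidence" (0 to 1); they miss things now and then, are a little off and sometimes report something else, mostly with a low value. They report only what shows in the picture. A call takes as long as a camera call.
- models.boxes_of(camera, query): "box" ([centre column, centre row, width, height] in pixels, round what is visible of it).
- models.landmark_of(camera, query): "location" ([row, column] in pixels: a listed point, or the origin of a listed thing).
The state is a dict: "time": time; "q": joint angles; "joint_vel": joint speeds; "joint_efforts": joint torques, N m; "tcp_pos": TCP position; "tcp_rot": TCP orientation; "contact_force": force on the tool from outside, world axes, zero at the start; "ft_torque": the same for the moment, N m; "grip_width": finger opening in m.
Only numpy, scipy, OpenCV 4.12 (cv2) and the standard library are available. Lean on these libraries where they do the work, as an engineer would, in place of code of your own. Each camera call takes 0.05 s, during which the arm holds its last target. There are 200 camera calls.

TASK

Run a short pulse on the small ballast mill at the front of the table. First turn the mill's handwheel clockwise until the pointer on its top lines up with the upright index post in front of it. Then fit the loose bayonet lid into the mill's collar, lugs down through the slots and flange resting on the rim, and twist it clockwise until its wing is in line with the half-way rib (the long middle one on the collar), never on to the lock. Finish while still gripping the lid there, because a spring inside turns it back as soon as it is let go; leave the things round about where they are.

Things in the scene. Friction and masses are not known exactly. Their poses are not given: they have to be found in the camera images.
- mill: The ballast mill, fixed to the table: a grey cast base 78 x 170 mm, 26 mm high, with a round aluminium bayonet collar at its left and a dark handwheel at its right. Origin: centre of the underside, on the table. z up; y runs along the base from wheel to collar (collar axis at y = +42 mm, wheel axis at y = -42 mm, both at x = 0); x points away from the robot.
- mill_socket (a point): Centre of the collar's mouth, on its axis, level with its rim 50 mm above the table; axes as the mill's. Collar 71 mm across outside. Its lip is 6 mm thick: round bore 52 mm across, and two entry slots 14 mm wide, opposite one another on the mill's +x and -x, reaching out to the 63 mm wide cavity under the lip. A short dark rib (11 mm high) on the outside marks each slot.
- wheel_center (a point): Centre of the handwheel, on its upright axis half-way up its rim, 78.5 mm above the table. A knurled disc 56 mm across, 15 mm thick (z 71 to 86 mm above the table) with a light raised pointer bar on its top (to z = 88 mm). Grip it across the rim at any angle; the collar's rim beside it is 21 mm lower than its underside.
- mill_wheel (a joint): Angle of the handwheel, rad; grows as it is turned clockwise seen from above, range 0 to 6. It starts between 0 and 0.6; the pointer is at the index post at 3.60. Stiff (0.06 N m of friction): it stays where it is left.
- mill_ring (a joint): Angle of the sprung ring in the collar, rad; 0 at rest, grows as the lid's lugs push it clockwise seen from above. They meet it when the lid has turned about 0.10 rad from the slots, so it reads the lid's turn less that: 0.60 with the wing at the half-way rib, 1.30 at the lock. Its spring pushes back with 0.03 N m at rest, 0.10 N m at half-way.
- lid_center (a point): Centre of the loose lid, on its axis, 28 mm above its underside (it stands upright on its plug, 56 mm high; 60 to 130 g). Plug 48 mm across, 16 mm deep, with two lugs at its foot on the lid's +x and -x (10 mm wide, 6 mm high, out to 29.5 mm from the axis); above it a flange 66 mm across, 6 mm thick. z up. Seated, flange on the rim, this point is 12 mm above mill_socket.
- terminal_block: Bystander: small white six-way terminal strip, 17 x 60 x 17 mm, on the table to the right of the mill. Origin: centre of its underside. Leave it alone.
- boxcar_green: Bystander: green model boxcar, 34 x 129 x 48 mm, standing on the second track behind the mill. Origin: centre of its underside. Leave it alone.
- glue_bottle: Bystander: white glue bottle with a nozzle, 34 mm across, 104 mm high, behind the first two tracks. Origin: centre of its underside. Leave it alone.
- half_rib (a point): Middle of the half-way rib that lies toward the robot: a long upright dark rib (23 mm high, standing 5 mm out) on the collar's outside, 0.70 rad clockwise (seen from above) of the slot on the mill's -x. A short rib at 1.40 rad marks the lock. The same ribs stand opposite, clockwise of the +x slot. With the wing in line with the long ribs, the lid is at half-way.
- index_post (a point): Top of the index post, 56 mm above the table: a small upright steel bar on the base, in front of the wheel (35 mm from its axis toward the robot, the mill's -x), lower than the wheel.
- lid_wing (a point): Centre of the lid's upright grip wing, on the lid's axis, 39 mm above its underside: 48 mm long along the lid's x (in line with the lugs), 14 mm thick along its y, from 22 to 56 mm above the underside. The lid fits either way round; once turned, its lugs have 4 mm of play upward under the lip.

How it is judged:
By the outcome, as a careful person would: the job done as asked, in the order asked, and still so for the second after the job is handed in, while the arm keeps its last pose, push and grip.
It also fails if it takes over 61 s, if anything falls off the work surface, if the arm or the gripper's body presses on something with over 40 N, if the wrist force passes 120 N, or if a joint passes its speed limit or range.

## Working session

There is one attempt and no reset: what is moved stays moved. The work goes in short steps, Python scripts to look and compute and a shell command to move; the robot and the scene stay as the last step left them, time stands still between calls to the robot, and variables do not carry over. Pictures are saved under pics/ and viewed, about 8 in all and at most 12, crops included, and the job is handed in when it is done.

```bash
mkdir -p pics; ls
cat > h.py <<'E'
import numpy as np, cv2
from rig import get_state, vision, r, models
def K(p):
    f=200/np.tan(np.radians(p["fov_y"])/2); return np.array([[f,0,p["cx"]],[0,f,p["cy"]],[0,0,1.]])
def ray(p,row,col):
    u=cv2.undistortPoints(np.array([[[col,row]]],float),K(p),np.array(p["D"],float))[0,0]
    R=np.array(p["R"]);return -R.T@np.array(p["t"]),R.T@np.array([u[0],u[1],1.])
def at_z(p,row,col,z):
    o,d=ray(p,row,col); return o+d*(z-o[2])/d[2]
def proj(p,X):
    R=np.array(p["R"]);rv=cv2.Rodrigues(R)[0]
    return cv2.projectPoints(np.atleast_2d(np.array(X,float)),rv,np.array(p["t"],float),K(p),np.array(p["D"],float))[0][:,0]
def snap(c,fn=None):
    p=vision.camera_params(c);im,d=vision.snapshot(c)
    if fn: cv2.imwrite("pics/"+fn,im[:,:,::-1])
    return p,im,d
E
python3 - <<'E'
from h import *
s=get_state();print({k:np.round(v,3) for k,v in s.items()},r.grip_depth)
Z=dict(mill_socket=.05,wheel_center=.0785,lid_center=.028,half_rib=None,index_post=.056,lid_wing=.039,mill=0,terminal_block=0,glue_bottle=0,boxcar_green=0)
for c in("top","scene"):
    p,im,d=snap(c,c+"0.png")
    for n,z in Z.items():
        for m in models.landmark_of(c,n)[:2]:
            rr,cc=m["location"];print(c,n,np.round([rr,cc]),round(m["confidence"],2),None if z is None else np.round(at_z(p,rr,cc,z),3))
E
```

```text
pics
{'time': np.float64(0.0), 'q': array([ 1.185,  0.427,  0.074,  1.607, -0.034,  1.111, -0.067]), 'joint_vel': array([ 0.001, -0.   ,  0.   , -0.001,  0.   , -0.   , -0.002]), 'joint_efforts': array([ 0.0000e+00, -9.3582e+01,  3.6670e+00, -4.5419e+01, -4.9000e-02,
        2.0000e-02,  0.0000e+00]), 'tcp_pos': array([ 0.158, -0.656,  0.205]), 'tcp_rot': array([ 0.785, -0.619, -0.001, -0.   ]), 'contact_force': array([ 0.837, -0.013,  0.111]), 'ft_torque': array([ 0.005,  0.054, -0.026]), 'grip_width': np.float64(0.094)} 0.0188
top mill_socket [242. 342.] 0.72 [0.47 0.06 0.05]
top mill_socket [244. 304.] 0.59 [0.468 0.141 0.05 ]
top wheel_center [238. 343.] 0.94 [0.477 0.059 0.079]
top lid_center [236. 232.] 0.72 [0.489 0.3   0.028]
top half_rib [252. 289.] 0.56 None
top half_rib [236. 228.] 0.4 None
top index_post [262. 339.] 0.97 [0.429 0.068 0.056]
top lid_wing [241. 229.] 0.59 [0.476 0.304 0.039]
top mill [243. 322.] 0.97 [0.472 0.103 0.   ]
top mill [230. 434.] 0.4 [ 0.496 -0.148  0.   ]
top terminal_block [230. 433.] 0.46 [ 0.497 -0.147  0.   ]
top glue_bottle [158. 274.] 0.79 [0.673 0.213 0.   ]
top boxcar_green [176. 358.] 0.89 [0.626 0.019 0.   ]
scene mill_socket [215. 280.] 0.75 [0.471 0.144 0.05 ]
scene mill_socket [182. 328.] 0.56 [0.633 0.164 0.05 ]
scene wheel_center [230. 302.] 0.63 [0.467 0.057 0.079]
scene half_rib [213. 265.] 0.56 None
scene index_post [244. 284.] 0.7 [0.426 0.065 0.056]
scene lid_wing [181. 249.] 0.92 [0.487 0.306 0.039]
scene lid_wing [215. 280.] 0.53 [0.477 0.153 0.039]
scene mill [239. 294.] 0.98 [0.477 0.103 0.   ]
scene terminal_block [310. 378.] 0.7 [ 0.497 -0.152  0.   ]
scene terminal_block [231. 367.] 0.52 [0.629 0.012 0.   ]
scene glue_bottle [182. 328.] 0.85 [0.675 0.206 0.   ]
scene boxcar_green [215. 268.] 0.73 [0.475 0.204 0.   ]
scene boxcar_green [229. 367.] 0.65 [0.634 0.018 0.   ]
```

Run:
```python
import cv2
a=cv2.imread("pics/top0.png")[180:300,190:470];b=cv2.imread("pics/scene0.png")[150:340,210:430]
a=cv2.resize(a,(770,330),interpolation=cv2.INTER_CUBIC);b=cv2.resize(b,None,fx=1.42,fy=1.42)
import numpy as np
cv2.imwrite("pics/v1.png",np.vstack([a,np.pad(b,((0,0),(0,770-b.shape[1]),(0,0)))]))
```

```text
(no output)
```

View pics/v1.png

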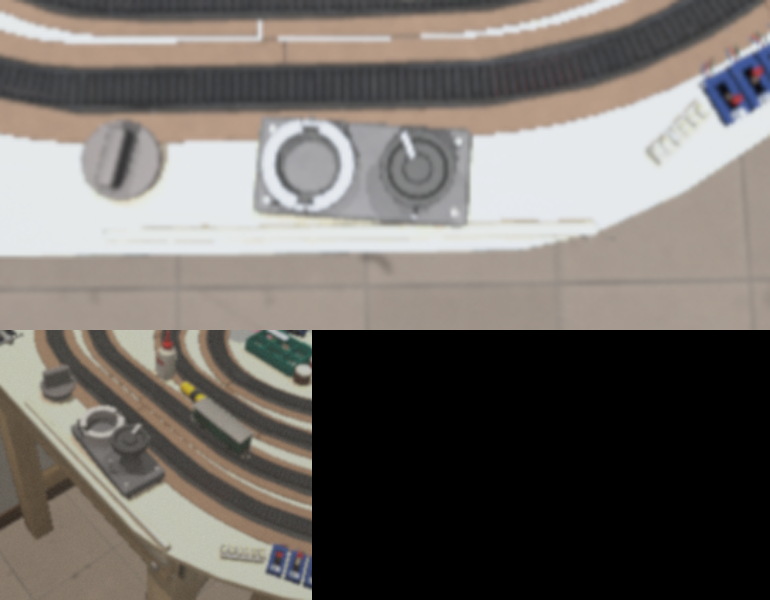

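Top view: the lid is at about (122,160) in the enlarged crop with its wing nearly along world x. The mill's collar is at (308,165) and the wheel at (417,167), with the pointer facing away and slightly left. The network points agree with the given sizes. I'm setting out towards the wheel and pre-turning the tool counter-clockwise so one grip can cover the whole turn.

```bash
cat >> h.py <<'E'
def yaw(s):
    x,y,z,w=s["tcp_rot"]; return np.arctan2(2*(x*y+z*w),1-2*(y*y+z*z))
def to(x,y,z,yw=None):
    from scipy.spatial.transform import Rotation as Ro
    s=get_state();R=Ro.from_quat(s["tcp_rot"]).as_matrix()
    d=R.T@(np.array([x,y,z])-s["tcp_pos"])
    print("t",round(s["time"],2),"tcp",np.round(s["tcp_pos"],4),"yaw",round(yaw(s),3),"q",np.round(s["q"],2),"F",np.round(s["contact_force"],1),"w",round(s["grip_width"],4))
    print("shift",np.round(d,4),"roll",None if yw is None else round((yaw(s)-yw+np.pi)%(2*np.pi)-np.pi,3))
E
python3 -m jog '[[-0.023,-0.035,0,-0.13,100],[-0.046,-0.07,0,-0.26,100],[-0.069,-0.105,0,-0.39,100],[-0.092,-0.14,0,-0.52,100],[-0.115,-0.175,0,-0.65,100]]'
python3 -c "
from h import *
to(0.45,-0.35,0.205,0)"
```

```text
time: 1.6
tcp_pos: [0.3019, -0.5023, 0.2057]
tcp_rot: [0.943, -0.333, 0.0, 0.0]
contact_force: [1.3, -0.5, 0.2]
grip_width: 0.0943
t 1.6 tcp [ 0.3019 -0.5023  0.2057] yaw -0.68 q [ 1.02  0.29 -0.13  1.8   0.04  1.05  0.2 ] F [ 1.3 -0.5  0.2] w 0.0943
shift [ 0.0194 -0.2115  0.0007] roll -0.68
```

```bash
python3 -m jog '[[0.004,-0.042,0,-0.13,100],[0.008,-0.084,0,-0.26,100],[0.012,-0.127,0,-0.4,100],[0.016,-0.17,0,-0.54,100],[0.02,-0.212,0,-0.68,100]]'
python3 -c "
from h import *
to(0.465,0.05,0.205,1.89)"
```

```text
time: 2.1
tcp_pos: [0.4517, -0.3507, 0.2058]
tcp_rot: [1.0, 0.0, 0.0, 0.0]
contact_force: [0.4, -1.0, -0.6]
grip_width: 0.0938
t 2.1 tcp [ 0.4517 -0.3507  0.2058] yaw 0.001 q [ 0.83  0.28 -0.34  1.82  0.11  1.06  0.45] F [ 0.4 -1.  -0.6] w 0.0938
shift [ 0.0136 -0.4007  0.0006] roll -1.889
```

```bash
python3 -m jog '[[0.003,-0.042,0,-0.14,100],[0.006,-0.084,0,-0.28,100],[0.008,-0.127,0,-0.42,100],[0.01,-0.17,0,-0.56,100],[0.012,-0.212,0,-0.7,100]]'
python3 -c "
from h import *
to(0.47,0.055,0.205,1.89)"
```

```text
time: 2.6
tcp_pos: [0.4635, -0.1385, 0.2057]
tcp_rot: [0.939, 0.343, 0.0, 0.0]
contact_force: [0.2, 0.7, 0.1]
grip_width: 0.0943
t 2.6 tcp [ 0.4635 -0.1385  0.2057] yaw 0.701 q [ 0.68  0.15 -0.57  1.99  0.1   1.02  0.77] F [0.2 0.7 0.1] w 0.0943
shift [ 0.1297 -0.1437  0.0007] roll -1.189
```

```bash
python3 -m jog '[[0.026,-0.029,0,-0.14,100],[0.052,-0.058,0,-0.28,100],[0.078,-0.087,0,-0.42,100],[0.104,-0.116,0,-0.56,100],[0.13,-0.144,0,-0.7,100]]'
python3 - <<'E'
from h import *
to(0.47,0.055,0.205,1.89)
p,im,d=snap("wrist","w1.png")
for n,z in dict(mill_socket=.05,wheel_center=.0785,index_post=.056,half_rib=.04).items():
    for m in models.landmark_of("wrist",n)[:2]:
        rr,cc=m["location"];print(n,np.round([rr,cc]),round(m["confidence"],2),np.round(at_z(p,rr,cc,z),4))
E
```

```text
time: 3.1
tcp_pos: [0.4712, 0.0552, 0.2058]
tcp_rot: [0.765, 0.644, 0.0, 0.0]
contact_force: [0.1, 0.1, 0.1]
grip_width: 0.094
t 3.1 tcp [0.4712 0.0552 0.2058] yaw 1.401 q [ 0.48  0.17 -0.8   2.    0.14  1.03  1.02] F [0.1 0.1 0.1] w 0.094
shift [-0.0004 -0.0011  0.0008] roll -0.489
mill_socket [180. 401.] 0.84 [0.4813 0.1504 0.05  ]
wheel_center [186. 328.] 0.93 [0.4681 0.0656 0.0785]
wheel_center [161. 517.] 0.4 [0.4751 0.2698 0.0785]
index_post [155. 326.] 0.85 [0.4374 0.0686 0.056 ]
half_rib [147. 417.] 0.78 [0.4475 0.1764 0.04  ]
```

View pics/w1.png

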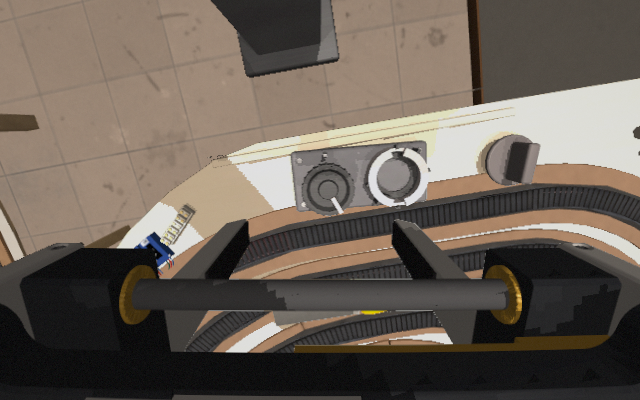

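```bash
cat >> h.py <<'E'
def cloud(p,d):
    v,u=np.nonzero(d>0)
    n=cv2.undistortPoints(np.stack([u,v],1).astype(float)[:,None],K(p),np.array(p["D"],float))[:,0]
    c=np.c_[n,np.ones(len(n))]*d[v,u][:,None]
    return (c-np.array(p["t"]))@np.array(p["R"]),np.c_[u,v]
def near(P,c,rad,z0,z1): return (np.hypot(P[:,0]-c[0],P[:,1]-c[1])<rad)&(P[:,2]>z0)&(P[:,2]<z1)
def circ(Q): 
    c,rr=cv2.minEnclosingCircle(np.float32(Q[:,:2])); return np.round(c,4),round(rr,4)
E
python3 - <<'E'
from h import *
for c in("wrist","top"):
    p,im,d=snap(c);P,px=cloud(p,d)
    for nm,ce,rad,z0,z1 in (("wheel",(.472,.06),.04,.079,.095),("ptr",(.472,.06),.04,.0865,.095),("rim",(.475,.145),.042,.044,.056),("base",(.473,.1),.12,.02,.032),("lid",(.485,.303),.05,.018,.028),("wing",(.485,.303),.05,.045,.065)):
        Q=P[near(P,ce,rad,z0,z1)]
        if len(Q)<5: print(c,nm,len(Q));continue
        a=cv2.minAreaRect(np.float32(Q[:,:2]*1000))
        print(c,nm,len(Q),"mean",np.round(Q.mean(0),4),"circ",circ(Q),"rect",np.round(a[0],1),np.round(a[1],1),round(a[2],1))
E
```

```text
wrist wheel 1914 mean [0.4709 0.0649 0.0839] circ (array([0.471 , 0.0647]), 0.029) rect [470.9  64.6] [56.3 57. ] 63.0
wrist ptr 311 mean [0.4754 0.0646 0.0873] circ (array([0.4711, 0.0642]), 0.0283) rect [470.9  64.1] [53.9 52.9] 80.4
wrist rim 1364 mean [0.477  0.1485 0.0496] circ (array([0.4779, 0.1479]), 0.0407) rect [478.1 148. ] [70.6 74.8] 71.6
wrist base 4520 mean [0.4673 0.1101 0.0263] circ (array([0.4739, 0.1055]), 0.0913) rect [474.5 105.4] [168.   78.4] 85.4
wrist lid 1131 mean [0.4814 0.2882 0.0221] circ (array([0.4859, 0.3003]), 0.033) rect [483.9 293.6] [51.5 64.9] 73.7
wrist wing 676 mean [0.4847 0.2984 0.0539] circ (array([0.486 , 0.3001]), 0.024) rect [485.9 300.3] [15.5 47.6] 76.2
top wheel 0
top ptr 0
top rim 182 mean [0.4616 0.1569 0.0491] circ (array([0.4739, 0.1479]), 0.0359) rect [462.3 155.1] [70.8 42.4] 56.3
top base 448 mean [0.4617 0.1559 0.0255] circ (array([0.4757, 0.1438]), 0.0567) rect [476.  144.9] [89.  73.8] 85.2
top lid 469 mean [0.4849 0.2969 0.0216] circ (array([0.4868, 0.2996]), 0.0336) rect [485.9 298.8] [63.4 64.7] 52.5
top wing 166 mean [0.4856 0.2987 0.0545] circ (array([0.4863, 0.3002]), 0.0241) rect [486.1 299.7] [14.4 47.9] 76.3
```

```bash
cat > ptr.py <<'E'
from h import *
import sys
c=np.array([.471,.0645])
for cam in sys.argv[1:]:
    p,im,d=snap(cam,cam+"_ptr.png")
    v,u=np.mgrid[0:400,0:640];v=v.ravel();u=u.ravel()
    n=cv2.undistortPoints(np.stack([u,v],1).astype(float)[:,None],K(p),np.array(p["D"],float))[:,0]
    R=np.array(p["R"]);o=-R.T@np.array(p["t"]);D=np.c_[n,np.ones(len(n))]@R
    X=o+D*((.088-o[2])/D[:,2])[:,None]
    q=X[:,:2]-c; rr=np.hypot(*q.T); g=im.reshape(-1,3).min(1)
    m=(rr<.027)&(rr>.004)&(g>150)
    if m.sum()<4: print(cam,"few",m.sum(),g[rr<.027].max() if (rr<.027).any() else None);continue
    e=q[m].mean(0);dd,vv=np.linalg.eigh(np.cov(q[m].T));ax=vv[:,1]*np.sign(vv[:,1]@e)
    a=np.arctan2(e[1],e[0]);b=np.arctan2(ax[1],ax[0])
    # joint angle: 3.60 when world angle = pi-0.08
    f=lambda a:round((3.6-(a-(np.pi-.08))+np.pi/2)%(2*np.pi)-np.pi/2,3)
    print(cam,m.sum(),"centroid ang",round(a,3),"axis",round(b,3),"theta",f(a),f(b),"r",round(np.hypot(*e),4))
E
python3 ptr.py wrist top
python3 -m jog '[[0.002,0,0.018,-0.1,100],[0.004,-0.001,0.036,-0.2,100],[0.006,-0.001,0.054,-0.3,100],[0.008,-0.002,0.072,-0.4,100],[0.009,-0.002,0.09,-0.5,100]]'
python3 -c "
from h import *
to(0.471,0.0645,0.063,1.89)"
```

```text
wrist 75 centroid ang 0.361 axis 0.366 theta 0.017 0.012 r 0.0179
top 480 centroid ang -3.113 axis 1.793 theta 3.491 -1.415 r 0.0026
time: 4.05
tcp_pos: [0.4709, 0.0623, 0.1148]
tcp_rot: [0.583, 0.813, 0.0, 0.0]
contact_force: [-0.4, -0.2, -0.3]
grip_width: 0.0942
t 4.05 tcp [0.4709 0.0623 0.1148] yaw 1.898 q [ 0.46  0.32 -0.84  2.09  0.31  0.86  1.34] F [-0.4 -0.2 -0.3] w 0.0942
shift [0.002  0.0008 0.0518] roll 0.008
```

```bash
python3 -m jog '[[0.001,0,0.013,0,100],[0.002,0,0.026,0,100],[0.002,0.001,0.039,0,100],[0.002,0.001,0.052,0,100],[0.002,0.001,0.052,0,100]]'
python3 -m jog '[[0,0,0,0,45],[0,0,0,0,40],[0,0,0,0,40],[0,0,0,0,40],[0,0,0,0,40]]'
python3 -c "
from h import *
to(0.471,0.0645,0.063,1.89)"
```

```text
time: 4.55
tcp_pos: [0.4704, 0.065, 0.062]
tcp_rot: [0.584, 0.812, -0.001, -0.001]
contact_force: [0.6, 0.0, 0.5]
grip_width: 0.0939
time: 5.05
tcp_pos: [0.4714, 0.065, 0.0638]
tcp_rot: [0.584, 0.812, 0.0, 0.0]
contact_force: [4.6, -11.5, 1.0]
grip_width: 0.0579
t 5.05 tcp [0.4714 0.065  0.0638] yaw 1.895 q [ 0.4   0.4  -0.79  2.13  0.41  0.76  1.24] F [  4.6 -11.5   1. ] w 0.0579
shift [-0.0003 -0.0005  0.0008] roll 0.005
```

```bash
python3 -m jog '[[0,0,0,0,20],[0,0,0,0.1,20],[0,0,0,0.2,20],[0,0,0,0.3,20],[0,0,0,0.4,20]]'
python3 -m jog '[[0,0,0,0.13,20],[0,0,0,0.26,20],[0,0,0,0.39,20],[0,0,0,0.52,20],[0,0,0,0.65,20]]'
python3 -c "
from h import *
to(0.471,0.0645,0.063,1.89)"
```

```text
time: 5.55
tcp_pos: [0.4717, 0.0636, 0.0638]
tcp_rot: [0.735, 0.678, -0.0, 0.001]
contact_force: [3.3, -9.2, 2.3]
grip_width: 0.0556
time: 6.05
tcp_pos: [0.4714, 0.063, 0.0637]
tcp_rot: [0.913, 0.407, -0.0, 0.001]
contact_force: [1.1, -12.5, 5.7]
grip_width: 0.0554
t 6.05 tcp [0.4714 0.063  0.0637] yaw 0.838 q [ 0.21  0.34 -0.55  2.14  0.27  0.72  0.31] F [  1.1 -12.5   5.7] w 0.0554
shift [ 0.0009 -0.0014  0.0007] roll -1.052
```

```bash
python3 -m jog '[[-0.001,0.001,0,0.13,20],[-0.001,0.001,0,0.26,20],[-0.001,0.001,0,0.39,20],[-0.001,0.001,0,0.52,20],[-0.001,0.001,0,0.65,20]]'
python3 -m jog '[[0,0,0,0.13,20],[0,0,0,0.26,20],[0,0,0,0.39,20],[0,0,0,0.52,20],[0,0,0,0.65,20]]'
python3 -m jog '[[0,0,0,0.13,20],[0,0,0,0.26,20],[0,0,0,0.39,20],[0,0,0,0.52,20],[0,0,0,0.65,20]]'
python3 -c "
from h import *
to(0.471,0.0645,0.063,-1.69)"
```

```text
time: 6.55
tcp_pos: [0.4708, 0.0625, 0.0637]
tcp_rot: [0.996, 0.094, -0.001, 0.001]
contact_force: [-4.3, -7.9, 9.2]
grip_width: 0.0553
time: 7.05
tcp_pos: [0.47, 0.0626, 0.0636]
tcp_rot: [0.974, -0.228, -0.001, 0.001]
contact_force: [-9.8, -5.6, 14.0]
grip_width: 0.0553
time: 7.55
tcp_pos: [0.4696, 0.0631, 0.0636]
tcp_rot: [0.85, -0.527, -0.001, 0.001]
contact_force: [-13.0, -2.1, 16.4]
grip_width: 0.0554
t 7.55 tcp [0.4696 0.0631 0.0636] yaw -1.111 q [-0.14  0.3  -0.15  2.16  0.07  0.69 -1.45] F [-13.   -2.1  16.4] w 0.0554
shift [-0.0006 -0.0019  0.0006] roll 0.579
```

```bash
python3 -m jog '[[0,0,0,0.12,20],[0,0,0,0.24,20],[0,0,0,0.36,20],[0,0,0,0.48,20],[0,0,0,0.58,20]]'
python3 -m jog '[[0,0,0,0,20],[0,0,0,0,60],[0,0,0,0,100],[0,0,0,0,100],[0,0,0,0,100]]'
python3 -c "
from h import *
to(0.471,0.0645,0.063,-1.69)"
python3 ptr.py scene
```

```text
time: 8.05
tcp_pos: [0.4694, 0.0637, 0.0636]
tcp_rot: [-0.664, 0.748, 0.001, -0.001]
contact_force: [-13.3, 0.6, 17.3]
grip_width: 0.0553
time: 8.55
tcp_pos: [0.4715, 0.0637, 0.0635]
tcp_rot: [-0.666, 0.746, -0.0, 0.0]
contact_force: [-0.6, -0.3, -0.3]
grip_width: 0.077
t 8.55 tcp [0.4715 0.0637 0.0635] yaw -1.685 q [-0.25  0.3  -0.03  2.17  0.01  0.68 -1.97] F [-0.6 -0.3 -0.3] w 0.077
shift [-0.0007  0.0006  0.0005] roll 0.005
scene few 0 137
```

```bash
python3 -m jog '[[0,0,0,0,100],[0,0,-0.03,0,100],[0,0,-0.06,0,100],[0,0,-0.1,0,100],[0,0,-0.14,0,100]]'
python3 ptr.py wrist top; cp pics/wrist_ptr.png pics/w2.png
python3 - <<'E'
from h import *
p=vision.camera_params("wrist")
print(proj(p,[[.471,.0645,.088],[.471-.0349,.0645+.0028,.056],[.4777,.1482,.05]]))
to(.486,.300,.2,1.33)
E
```

```text
time: 9.1
tcp_pos: [0.4709, 0.0636, 0.2049]
tcp_rot: [-0.666, 0.746, 0.0, -0.0]
contact_force: [1.0, -0.3, 0.8]
grip_width: 0.0936
wrist 81 centroid ang 3.071 axis 2.95 theta 3.591 3.711 r 0.0178
top 59 centroid ang 1.884 axis -2.853 theta -1.505 3.232 r 0.0216
[[320.95751424 196.0388684 ]
 [321.90042023 218.49582275]
 [250.89075628 191.23585974]]
t 9.2 tcp [0.4737 0.0642 0.2084] yaw -1.685 q [-0.25  0.1  -0.02  2.03  0.    1.   -1.96] F [ 0.7 -0.3  0.7] w 0.0944
shift [-0.2356  0.0148  0.0089] roll -3.015
```

View pics/w2.png

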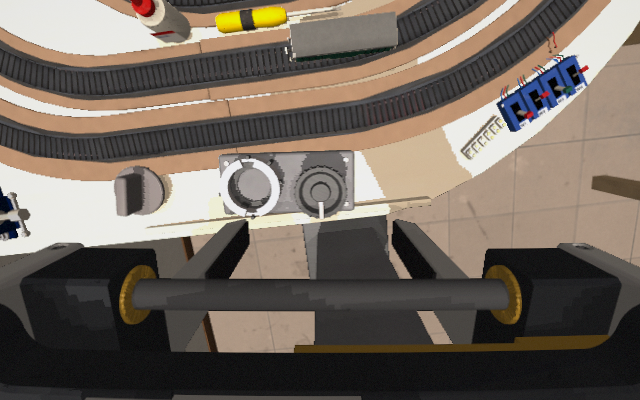

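The pointer at (321,205) in the wrist image now points toward the robot, in line with the index post just below it. The arm was still settling when I took that picture, so I'll measure it once more at rest.

```bash
python3 - <<'E'
from h import *
p,im,d=snap("wrist","w3.png");P,px=cloud(p,d)
for nm,ce,rad,z0,z1 in (("wheel",(.472,.063),.04,.079,.095),("rim",(.475,.145),.042,.044,.056),("base",(.473,.105),.12,.02,.032),("wing",(.485,.303),.05,.045,.065)):
    Q=P[near(P,ce,rad,z0,z1)];a=cv2.minAreaRect(np.float32(Q[:,:2]*1000))
    print(nm,len(Q),"circ",circ(Q),"rect",np.round(a[0],1),np.round(a[1],1),round(a[2],1))
for n,z in dict(index_post=.056,wheel_center=.0785).items():
    for m in models.landmark_of("wrist",n)[:1]:
        rr,cc=m["location"];print(n,np.round([rr,cc]),round(m["confidence"],2),np.round(at_z(p,rr,cc,z),4))
cc=im[185:235,290:355,::-1];cv2.imwrite("pics/w3c.png",cv2.resize(cc,None,fx=10,fy=10,interpolation=cv2.INTER_CUBIC))
E
python3 ptr.py wrist
```

```text
wheel 1816 circ (array([0.4712, 0.0636]), 0.0289) rect [471.6  63.5] [56.6 56.5] 3.9
rim 1304 circ (array([0.4784, 0.1475]), 0.0409) rect [477.8 147.6] [71.5 74.9] 71.4
base 4488 circ (array([0.4748, 0.1051]), 0.0917) rect [474.6 105.4] [170.3  78.4] 85.2
wing 637 circ (array([0.4864, 0.2997]), 0.0244) rect [486.6 300.1] [15. 48.] 76.4
index_post [218. 322.] 0.56 [0.4368 0.0665 0.056 ]
wheel_center [194. 319.] 0.62 [0.4709 0.0669 0.0785]
wrist 83 centroid ang 3.08 axis 2.94 theta 3.581 3.722 r 0.0178
```

View pics/w3c.png

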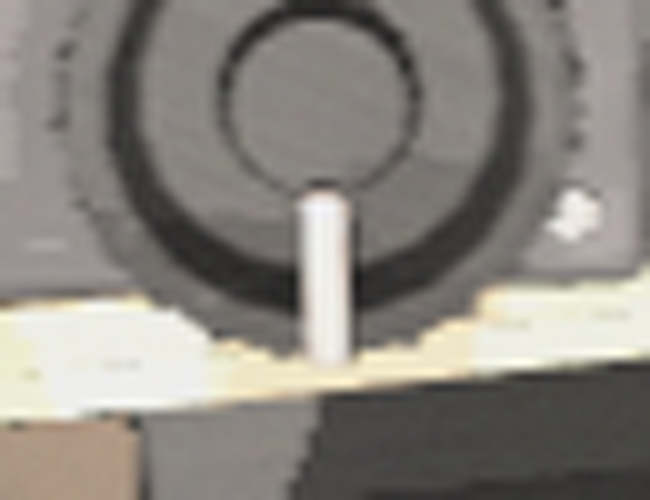

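The crop shows the light pointer running from (323,190) to (329,360). The post is hidden below the disc's edge, so I'll work out the angle from the pointer's edges.

Run:
```python
from h import *
p=vision.camera_params("wrist")
im=cv2.imread("pics/w3.png").astype(float).min(2)
pts=[]
for v in range(205,221):
    row=im[v,316:330]-np.minimum(im[v,316],im[v,329]);row=np.clip(im[v,316:330]-130,0,None) if v<216 else None
    if row is None or row.sum()<20: continue
    pts.append((v,316+(row*np.arange(14)).sum()/row.sum(),row.sum().round()))
A=np.array(pts);print(np.round(A,2).tolist())
X=np.array([at_z(p,a[0],a[1],.088) for a in A])
vx,vy,x0,y0=cv2.fitLine(np.float32(X[:,:2]),cv2.DIST_L2,0,.01,.01).ravel()
a=np.arctan2(vy,vx);a=a if np.cos(a)<0 else a+np.pi
print("line ang",a%(2*np.pi),"theta",3.6-(a%(2*np.pi)-(np.pi-.082)))
for c in((.4712,.0636),(.471,.0645)):
    e=X.mean(0)[:2]-c;b=np.arctan2(e[1],e[0])%(2*np.pi);print("from centre",b,3.6-(b-(np.pi-.082)))
hub=at_z(p,185+10-.5,290+31.8-.5,.086);print("hub",hub)
```

```text
[[205.0, 321.8, 429.0], [206.0, 321.88, 422.0], [207.0, 321.96, 413.0], [208.0, 321.91, 400.0], [209.0, 321.89, 389.0], [210.0, 321.94, 385.0], [211.0, 322.0, 381.0], [212.0, 322.09, 377.0], [213.0, 322.13, 374.0], [214.0, 322.19, 367.0], [215.0, 322.24, 365.0]]
line ang 3.0682411 theta 3.5913515
from centre 3.117458041477383 3.5421346121124104
from centre 3.167535259696845 3.4920573938929484
hub [0.46947806 0.06292657 0.086     ]
```

Pointer angle: theta ≈ 3.59 from its line direction and also from the commanded turn, so it's at the post. On to the lid, with the jaws across its wing (tool yaw 1.33).

```bash
python3 -m jog '[[-0.047,0.003,0,-0.12,100],[-0.094,0.006,0,-0.24,100],[-0.141,0.009,0.002,-0.36,80],[-0.188,0.012,0.005,-0.48,60],[-0.236,0.015,0.008,-0.6,60]]'
python3 -m jog '[[0,0,0,-0.14,60],[0,0,0,-0.28,60],[0,0,0,-0.42,60],[0,0,0,-0.56,60],[0,0,0,-0.7,60]]'
python3 -m jog '[[0,0,0,-0.14,60],[0,0,0,-0.28,60],[0,0,0,-0.42,60],[0,0,0,-0.56,60],[0,0,0,-0.7,60]]'
python3 -m jog '[[0,0,0,-0.14,60],[0,0,0,-0.28,60],[0,0,0,-0.42,60],[0,0,0,-0.56,60],[0,0,0,-0.7,60]]'
python3 -c "
from h import *
to(0.4863,0.300,0.14,1.332)"
```

```text
time: 9.9
tcp_pos: [0.4826, 0.3014, 0.194]
tcp_rot: [0.858, -0.514, -0.001, 0.001]
contact_force: [0.9, -0.8, 0.9]
grip_width: 0.0735
time: 10.4
tcp_pos: [0.4826, 0.2995, 0.1938]
tcp_rot: [0.982, -0.188, -0.001, 0.001]
contact_force: [-0.9, 1.0, 0.9]
grip_width: 0.0564
time: 10.9
tcp_pos: [0.4826, 0.2996, 0.1939]
tcp_rot: [0.987, 0.16, -0.001, 0.0]
contact_force: [-0.7, 0.2, -0.1]
grip_width: 0.0563
time: 11.4
tcp_pos: [0.4827, 0.2995, 0.1939]
tcp_rot: [0.873, 0.489, -0.001, -0.0]
contact_force: [0.2, -0.2, 0.1]
grip_width: 0.0562
t 11.4 tcp [0.4827 0.2995 0.1939] yaw 1.021 q [-0.2   0.32 -0.57  1.83  0.19  1.05  0.18] F [ 0.2 -0.2  0.1] w 0.0562
shift [0.0024 0.003  0.0539] roll -0.311
```

```bash
python3 -m jog '[[0.002,0.002,0.012,-0.1,60],[0.002,0.003,0.025,-0.2,60],[0.002,0.003,0.04,-0.31,60],[0.002,0.003,0.054,-0.31,60],[0.002,0.003,0.054,-0.31,60]]'
python3 - <<'E'
from h import *
to(.4863,.300,.027,1.332)
p,im,d=snap("wrist","w4.png");P,px=cloud(p,d)
Q=P[near(P,(.486,.300),.04,.045,.065)]
if len(Q)>20:
    a=cv2.minAreaRect(np.float32(Q[:,:2]*1000));print(len(Q),circ(Q),a)
to(.4863,.300,.027,1.332)
E
```

```text
time: 11.9
tcp_pos: [0.4856, 0.2991, 0.1388]
tcp_rot: [0.789, 0.614, -0.002, -0.001]
contact_force: [-0.6, -0.0, 0.2]
grip_width: 0.0563
t 11.9 tcp [0.4856 0.2991 0.1388] yaw 1.322 q [-0.18  0.39 -0.6   1.88  0.27  0.96  0.42] F [-0.6 -0.   0.2] w 0.0563
shift [0.0013 0.0008 0.1118] roll -0.01
732 (array([0.486 , 0.3015]), 0.024) ((485.8101501464844, 301.3572998046875), (13.317827224731445, 47.231727600097656), 76.1395034790039)
t 11.95 tcp [0.4862 0.2996 0.1401] yaw 1.322 q [-0.18  0.39 -0.6   1.87  0.27  0.96  0.42] F [0.6 0.2 0.5] w 0.0563
shift [0.0006 0.0003 0.1131] roll -0.01
```

View pics/w4.png

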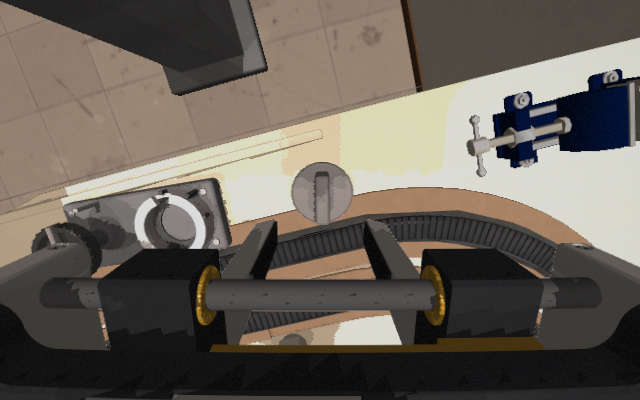

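The wing at (322,195) stands in line between the open fingers. I'm going down to grip it.

```bash
python3 -m jog '[[0.001,0,0.025,-0.01,60],[0.001,0,0.05,-0.01,60],[0.001,0,0.075,-0.01,60],[0.001,0,0.1,-0.01,60],[0.001,0,0.113,-0.01,60]]'
python3 -m jog '[[0,0,0,0,60],[0,0,0,0,20],[0,0,0,0,5],[0,0,0,0,0],[0,0,0,0,0]]'
python3 -m jog '[[0,0,0,0,0],[0,0,0,0,0],[0,0,0,0,0],[0,0,0,0,0],[0,0,0,0,0]]'
python3 -c "
from h import *
to(0.4863,0.300,0.027,1.332)"
```

```text
time: 12.45
tcp_pos: [0.4867, 0.3007, 0.0272]
tcp_rot: [0.786, 0.618, -0.001, -0.0]
contact_force: [-0.0, 0.6, 0.3]
grip_width: 0.0565
time: 12.95
tcp_pos: [0.4875, 0.3011, 0.0292]
tcp_rot: [0.785, 0.619, 0.001, 0.0]
contact_force: [-0.2, -0.0, 0.3]
grip_width: 0.0278
time: 13.45
tcp_pos: [0.4873, 0.301, 0.0287]
tcp_rot: [0.785, 0.619, 0.0, 0.0]
contact_force: [-0.6, -1.2, 5.8]
grip_width: 0.0136
t 13.45 tcp [0.4873 0.301  0.0287] yaw 1.335 q [-0.24  0.54 -0.54  1.95  0.39  0.76  0.33] F [-0.6 -1.2  5.8] w 0.0136
shift [-0.0012 -0.0007  0.0017] roll 0.003
```

```bash
python3 -m jog '[[0,0,-0.02,0,0],[0,0,-0.045,0,0],[0,0,-0.075,0,0],[0,0,-0.105,0,0],[0,0,-0.125,0,0]]'
python3 -c "
from h import *
to(0.478,0.1478,0.15,1.489)"
```

```text
time: 13.95
tcp_pos: [0.4874, 0.3013, 0.1554]
tcp_rot: [0.785, 0.619, 0.001, 0.0]
contact_force: [-0.1, -0.6, -1.2]
grip_width: 0.014
t 13.95 tcp [0.4874 0.3013 0.1554] yaw 1.335 q [-0.17  0.37 -0.62  1.86  0.26  0.99  0.44] F [-0.1 -0.6 -1.2] w 0.014
shift [-0.1514  0.0267  0.0052] roll -0.154
```

```bash
python3 -m jog '[[-0.03,0.005,0,-0.03,0],[-0.06,0.01,0,-0.06,0],[-0.09,0.016,0,-0.09,0],[-0.12,0.021,0.003,-0.12,0],[-0.15,0.026,0.003,-0.154,0]]'
python3 -m jog '[[0,0,0,0,0],[0,0,0,0,0],[0,0,0,0,0],[0,0,0,0,0],[0,0,0,0,0]]'
python3 - <<'E'
from h import *
p,im,d=snap("wrist","w5.png");P,px=cloud(p,d)
to(.478,.1478,.15,1.489)
s=get_state();b=s["tcp_pos"]
for nm,z0,z1 in(("flange",b[2]-.012,b[2]-.0035),("wing",b[2]+.012,b[2]+.031)):
    Q=P[near(P,b,.045,z0,z1)]
    if len(Q)>20:print(nm,len(Q),Q.mean(0),circ(Q),cv2.minAreaRect(np.float32(Q[:,:2]*1000)))
for nm,ce,rad,z0,z1 in (("wheel",(.472,.063),.04,.079,.095),("rim",(.478,.1477),.042,.044,.056),("base",(.473,.105),.12,.02,.032)):
    Q=P[near(P,ce,rad,z0,z1)]
    if len(Q)>20:print(nm,len(Q),circ(Q),cv2.minAreaRect(np.float32(Q[:,:2]*1000)))
E
```

```text
time: 14.45
tcp_pos: [0.4769, 0.1477, 0.1501]
tcp_rot: [0.735, 0.678, -0.0, -0.0]
contact_force: [-0.4, 0.3, -1.4]
grip_width: 0.0138
time: 14.95
tcp_pos: [0.4773, 0.1499, 0.1505]
tcp_rot: [0.735, 0.678, 0.0, -0.0]
contact_force: [-0.5, 0.2, -1.1]
grip_width: 0.0136
t 15.0 tcp [0.4773 0.1498 0.1505] yaw 1.49 q [ 0.11  0.26 -0.62  2.02  0.19  0.92  0.88] F [ 0.5 -0.6 -1.5] w 0.0139
shift [-0.0019  0.0008  0.0005] roll 0.001
flange 3109 [0.46300902 0.15188485 0.14372294] (array([0.4761, 0.1511]), 0.0329) ((474.9314270019531, 151.57484436035156), (64.29838562011719, 62.50967025756836), 47.21868133544922)
wing 2384 [0.47143063 0.15124359 0.17613358] (array([0.475, 0.151]), 0.0232) ((474.3637390136719, 153.43014526367188), (45.596858978271484, 34.80840301513672), 18.635921478271484)
wheel 2925 (array([0.4708, 0.0642]), 0.0294) ((470.644287109375, 64.32987976074219), (57.94574737548828, 56.82734298706055), 84.14231872558594)
rim 745 (array([0.4741, 0.1503]), 0.0366) ((457.243896484375, 150.9617462158203), (72.94896697998047, 35.14948654174805), 87.71551513671875)
base 4246 (array([0.4576, 0.1079]), 0.0867) ((473.57904052734375, 106.26612854003906), (170.7103729248047, 76.45198822021484), 85.414794921875)
```

View pics/w5.png

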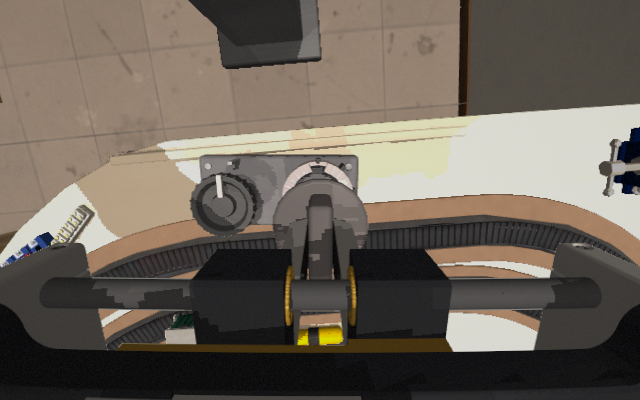

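The lid's flange at about (321,215) covers most of the collar, and the pointer is still at the post. I'll fit the flange and rim in the same picture so that any camera offset cancels.

```bash
cat > rel.py <<'E'
from h import *
from scipy.optimize import least_squares
def edgefit(Q,c0,rad,nb=72):
    c=np.array(c0,float)
    for _ in range(3):
        q=Q[:,:2]-c;a=np.arctan2(q[:,1],q[:,0]);rr=np.hypot(*q.T);E=[]
        for k in range(nb):
            m=(np.floor((a+np.pi)/(2*np.pi)*nb)==k)&(rr<rad+.004)
            if m.sum()>=3 and rr[m].max()>rad-.004: E.append(Q[m][np.argsort(rr[m])[-2],:2])
        E=np.array(E);f=least_squares(lambda v:np.hypot(E[:,0]-v[0],E[:,1]-v[1])-v[2],[*c,rad],loss="soft_l1",f_scale=.0007);c=f.x[:2]
        g=least_squares(lambda v:np.hypot(E[:,0]-v[0],E[:,1]-v[1])-rad,c,loss="soft_l1",f_scale=.0007)
    return len(E),"free",np.round(f.x,4),"fixed r",np.round(g.x,4)
if __name__=="__main__":
    s=get_state();b=s["tcp_pos"];p,im,d=snap("wrist");P,px=cloud(p,d)
    print("tcp",np.round(b,4))
    print("flange",edgefit(P[near(P,b,.045,b[2]-.012,b[2]-.0035)],b[:2]+[-.001,.001],.033))
    print("rim",edgefit(P[near(P,(.4777,.148),.042,.046,.054)],(.4777,.148),.0355))
    print("wheel",edgefit(P[near(P,(.471,.064),.033,.078,.087)],(.471,.064),.028))
    Q=P[near(P,(.474,.106),.12,.02,.031)];print("base",cv2.minAreaRect(np.float32(Q[:,:2]*1000)))
E
python3 rel.py
```

```text
tcp [0.4773 0.1498 0.1505]
flange (49, 'free', array([0.476 , 0.1508, 0.0324]), 'fixed r', array([0.4767, 0.1507]))
rim (32, 'free', array([0.4779, 0.1486, 0.0354]), 'fixed r', array([0.4781, 0.1486]))
wheel (72, 'free', array([0.4705, 0.0647, 0.028 ]), 'fixed r', array([0.4705, 0.0647]))
base ((473.78399658203125, 106.86799621582031), (169.42318725585938, 76.51130676269531), 85.28997039794922)
```

```bash
python3 -m jog '[[-0.002,0.0015,0.015,0,0],[-0.002,0.0015,0.03,0,0],[-0.002,0.0015,0.045,0,0],[-0.002,0.0015,0.055,0,0],[-0.002,0.0015,0.065,0,0]]'
python3 -m jog '[[0,0,0,0,0],[0,0,0,0,0],[0,0,0,0,0],[0,0,0,0,0],[0,0,0,0,0]]'
python3 rel.py; python3 -c "
from h import *
to(.4787,.1476,.066,1.489)"
```

```text
time: 15.55
tcp_pos: [0.4784, 0.147, 0.0842]
tcp_rot: [0.735, 0.678, -0.0, -0.0]
contact_force: [-0.1, 0.1, -0.7]
grip_width: 0.0136
time: 16.05
tcp_pos: [0.479, 0.147, 0.0859]
tcp_rot: [0.735, 0.678, 0.0, 0.0]
contact_force: [0.9, 0.7, -1.3]
grip_width: 0.0138
tcp [0.479  0.147  0.0859]
flange (49, 'free', array([0.4777, 0.148 , 0.0324]), 'fixed r', array([0.4784, 0.1479]))
rim (31, 'free', array([0.478 , 0.1485, 0.0357]), 'fixed r', array([0.4778, 0.1485]))
wheel (64, 'free', array([0.4703, 0.0647, 0.028 ]), 'fixed r', array([0.4703, 0.0647]))
base ((474.1015319824219, 106.86410522460938), (169.44808959960938, 77.1855239868164), 85.29409790039062)
t 16.1 tcp [0.4789 0.147  0.0859] yaw 1.489 q [ 0.08  0.35 -0.59  2.07  0.27  0.79  0.81] F [-0.1  0.3 -0.3] w 0.014
shift [ 0.0006 -0.0003  0.0199] roll -0.0
```

Flange and rim are concentric within 0.6 mm, so I'm lowering slowly.

```bash
python3 -m jog '[[0.0005,0,0.004,0,0],[0.0005,0,0.008,0,0],[0.0005,0,0.012,0,0],[0.0005,0,0.016,0,0],[0.0005,0,0.019,0,0]]'
python3 -c "
from h import *
to(.4787,.1476,.0627,1.489)"
```

```text
time: 16.6
tcp_pos: [0.4786, 0.1474, 0.066]
tcp_rot: [0.735, 0.678, -0.0, -0.0]
contact_force: [0.2, -0.4, -1.0]
grip_width: 0.0139
t 16.6 tcp [0.4786 0.1474 0.066 ] yaw 1.489 q [ 0.06  0.38 -0.58  2.08  0.3   0.75  0.78] F [ 0.2 -0.4 -1. ] w 0.0139
shift [0.0002 0.0001 0.0033] roll 0.0
```

```bash
python3 -m jog '[[0,0,0.001,0,0],[0,0,0.002,0,0],[0,0,0.003,0,0],[0,0,0.004,0,0],[0,0,0.004,0,0]]'
python3 -m jog '[[0,0,0,0,0],[0,0,0,0,0],[0,0,0,0,0],[0,0,0,0,0],[0,0,0,0,0]]'
python3 -c "
from h import *
to(.4787,.1476,.0627,1.489)"
```

```text
time: 17.1
tcp_pos: [0.4789, 0.1475, 0.0627]
tcp_rot: [0.735, 0.678, 0.0, 0.0]
contact_force: [-0.8, -0.4, 3.8]
grip_width: 0.0137
time: 17.6
tcp_pos: [0.4789, 0.1475, 0.0627]
tcp_rot: [0.735, 0.678, 0.0, 0.0]
contact_force: [-1.6, -0.1, 6.0]
grip_width: 0.0138
t 17.6 tcp [0.4789 0.1475 0.0627] yaw 1.489 q [ 0.06  0.39 -0.57  2.09  0.31  0.75  0.78] F [-1.6 -0.1  6. ] w 0.0138
shift [ 0.0001 -0.0002  0.    ] roll -0.0
```

Seated: TCP z is 62.7 mm, exactly as computed, with 6 N down. Now the clockwise twist, stopping just short of half-way to check.

```bash
python3 -m jog '[[0,0,0,0.07,0],[0,0,0,0.14,0],[0,0,0,0.21,0],[0,0,0,0.28,0],[0,0,0,0.35,0]]'
python3 -m jog '[[0,0,0,0.07,0],[0,0,0,0.14,0],[0,0,0,0.21,0],[0,0,0,0.28,0],[0,0,0,0.33,0]]'
python3 - <<'E'
from h import *
to(.4789,.1475,.0627,.789);print(get_state()["ft_torque"])
p,im,d=snap("wrist","w6.png");P,px=cloud(p,d)
b=get_state()["tcp_pos"]
# expected overlay
c=np.array([.478,.148]);psi=-.082
pts={}
for a in(np.pi,np.pi-.7,np.pi-1.4,0,-.7): 
    ang=psi+a;pts[round(a,2)]=proj(p,[[*(c+.038*np.array([np.cos(ang),np.sin(ang)])),.05]])[0].round(1)
print(pts)
Q=P[near(P,c,.03,.082,.098)];print("wing",len(Q),cv2.minAreaRect(np.float32(Q[:,:2]*1000)))
u,v=proj(p,[[*c,.06]])[0].astype(int);print(u,v)
cc=im[max(v-90,0):v+70,max(u-140,0):u+110,::-1];cv2.imwrite("pics/w6c.png",cv2.resize(cc,None,fx=3.1,fy=3.1,interpolation=cv2.INTER_CUBIC));print("crop origin",max(u-140,0),max(v-90,0))
E
```

```text
time: 18.1
tcp_pos: [0.4789, 0.1472, 0.0627]
tcp_rot: [0.843, 0.538, 0.0, 0.0]
contact_force: [-1.0, -2.6, 6.5]
grip_width: 0.0136
time: 18.6
tcp_pos: [0.4786, 0.1469, 0.0627]
tcp_rot: [0.92, 0.392, -0.0, 0.0]
contact_force: [-2.9, -4.1, 9.2]
grip_width: 0.0139
t 18.6 tcp [0.4786 0.1469 0.0627] yaw 0.806 q [-0.07  0.36 -0.42  2.09  0.22  0.73  0.17] F [-2.9 -4.1  9.2] w 0.0139
shift [ 0.0006 -0.0003  0.    ] roll 0.017
[-1.00854441  0.63705871  0.25958394]
{3.14: array([284. , 182.8]), 2.44: array([320.5, 170.3]), 1.74: array([356.4, 184.1]), 0: array([352.5, 262.8]), -0.7: array([318.6, 273.5])}
wing 2338 ((475.0131530761719, 148.5615997314453), (34.94558334350586, 45.22093200683594), 23.118810653686523)
319 229
crop origin 179 139
```

View pics/w6c.png

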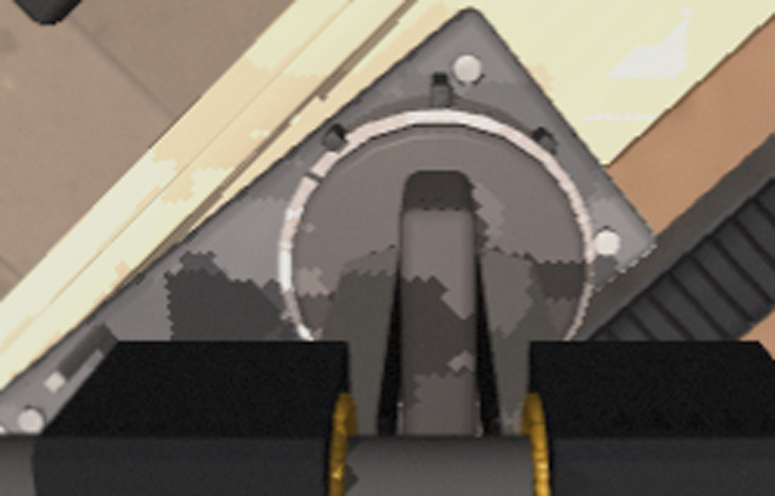

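The wing (crop column 437) points at the long half-way rib at (440,88), between the slot rib at (335,138) and the lock rib at (545,140). About 0.017 rad remains, which matches the tool yaw. I'll add that and do a last check.

```bash
python3 -m jog '[[0,0,0,0.01,0],[0,0,0,0.018,0],[0,0,0,0.018,0],[0,0,0,0.018,0],[0,0,0,0.018,0]]'
python3 -m jog '[[0,0,0,0,0],[0,0,0,0,0],[0,0,0,0,0],[0,0,0,0,0],[0,0,0,0,0]]'
python3 - <<'E'
from h import *
to(.4789,.1475,.0627,.789)
p,im,d=snap("wrist","w7.png")
Z=dict(half_rib=.04,wheel_center=.0785,index_post=.056)
for n,z in Z.items():
    for m in models.landmark_of("wrist",n)[:1]:
        rr,cc=m["location"];print(n,np.round([rr,cc],1),round(m["confidence"],2),np.round(at_z(p,rr,cc,z),4))
b=im[120:320,100:420,::-1];cv2.imwrite("pics/w7c.png",cv2.resize(b,None,fx=2.4,fy=2.4,interpolation=cv2.INTER_CUBIC))
E
```

```text
time: 19.15
tcp_pos: [0.4786, 0.1469, 0.0627]
tcp_rot: [0.923, 0.385, -0.0, 0.0]
contact_force: [-3.8, -4.3, 9.7]
grip_width: 0.0139
time: 19.65
tcp_pos: [0.4786, 0.1469, 0.0627]
tcp_rot: [0.923, 0.385, -0.0, 0.0]
contact_force: [-3.4, -3.5, 9.4]
grip_width: 0.0141
t 19.65 tcp [0.4786 0.1469 0.0627] yaw 0.791 q [-0.07  0.36 -0.42  2.09  0.22  0.73  0.16] F [-3.4 -3.5  9.4] w 0.0141
shift [ 0.0006 -0.0002  0.    ] roll 0.002
half_rib [166.3 319.7] 0.69 [0.4501 0.1758 0.04  ]
wheel_center [297.  514.6] 0.49 [0.5952 0.2097 0.0785]
```

View pics/w7c.png

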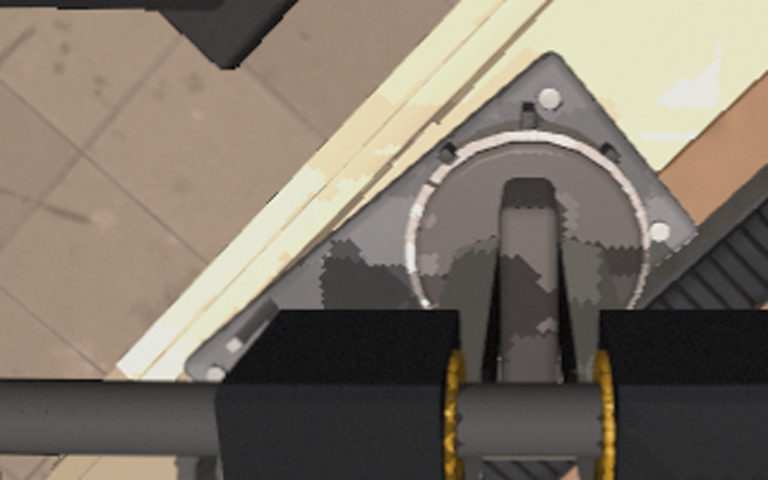

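The wing (column 528) is in line with the long rib (529,113), the flange is on the rim, and the grip is holding. Handing in.

```bash
python3 -c "
from rig import r
print(r.hand_in())"
```

```text
the job is handed in; nothing more can be done
None
```

I turned the handwheel to the index post, seated the lid, and twisted it clockwise to the half-way rib. I handed in at about 19.7 s with the lid still gripped.

- **Handwheel:** I turned it about 3.58 rad clockwise in one grip. The pointer's line direction gave 3.59 against the target 3.60, and so did the commanded turn. Estimates taken from the fitted wheel centre ranged from 3.49 to 3.63, because they shift with a millimetre of centre error. I did not get a clean view of the pointer and post together afterwards. At hand-in the wheel was hidden behind the gripper, and the network's last guess for it was clearly wrong.
- **Lid seating:** It slid in without force. The flange then rested on the rim at exactly the computed height (TCP at 62.7 mm), with 6 to 10 N pressing it down.
- **Lid twist:** I turned it 0.70 rad (tool yaw from 1.489 to 0.791). In the last picture the wing is in line with the long rib within a pixel, and well short of the lock rib.
- **Surroundings:** I kept clear of the terminal strip, boxcar and glue bottle, but did not measure them again at the end. The largest force I saw was about 22 N, while turning the wheel.

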